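# Bolt the ration chest with the right bolt

### The arm

A 7-joint arm with a two-finger parallel gripper is mounted at the origin on the work surface. World frame = base frame: x ahead of the robot, y to its left, z up, the work surface at z = 0. Lengths are in mm, angles in rad, forces in N, time in s.
With the tool pointing down it reaches from about 400 to 875 mm from the base axis. Payload 4.4 kg.
Tool frame: the origin (TCP) lies on the mounting face of the last link; the fingertips stand 173 mm ahead of it and the grasp point (between the pads) lies 155 mm ahead of it; z points along the fingers, y is the direction in which the jaws open and shut (so a half turn about z gives the same grasp; the last joint's range is limited). The gripper opens to 85 mm and grips with 20 to 120 N. Pads are 22 mm wide; open, the fingers measure 114 mm over their backs; the gripper's body (76 mm by 85 mm) begins 54 mm behind the grasp point. The pads swing forward as they close: fully open they stand 13 mm farther back than shut.
Start: joints at [1.127, 0.628, 0.038, 1.517, -0.027, 0.996, -0.02], TCP at [239.791, -604.165, 404.713] pointing down, gripper open.
Joint ranges: [-3.06, 3.06], [-0.37, 2.12], [-1.25, 1.32], [0.18, 2.47], [-1.1, 4.24], [0.23, 1.98], [-2.94, 2.94]. Speed limits (rad/s): [2.57, 2.57, 3.14, 3.14, 3.14, 3.14, 3.14].

### API

Orientations are given as a unit quaternion [x, y, z, w].
In Python, from bench import arm gives the robot as it stands.
- The arm moves only by the tool arm_command, never from a script. Its argument "rows" is a list of rows, each an object with "linear": the shift along the tool's x, y, z in mm, a list of three; "turn": the turn, a rotation vector about the tool's x, y, z in degrees, a list of three; "claw": the gripper command: -1 is fully open, 1 is shut, values between are in proportion. In form: [{"linear": [tx, ty, tz], "turn": [wx, wy, wz], "claw": claw}, ...]. A call has 1 to 20 rows; each row shifts and turns the commanded pose from where the row before left it, along the tool's axes as they then stand; what a row does not reach is not made up. A row lasts 1/10 s, in which the tool goes at most 50 mm and 8.59 degrees, less where a joint would pass 70% of its speed; a pose out of reach is approached as far as the arm can. A call with a gripper value outside its range is refused whole. The fingers move at their own pace and stop on an object; "force" is the grip in N (left out, the last holds). Time passes only in rows, so rows that do not move let the fingers close. It gives the time, the measured TCP pose, the force and the opening at its end, in the units of the state.
- arm.state(): the state, without advancing time (a new reading comes with each control period).
- arm.grab_frame(name): name is "scene" or "side" or "wrist"; returns a dict with "color" (480x640x3 uint8, blue, green, red), "camera_matrix" (3x3 intrinsics, pixels), "R" (3x3) and "t" (3): a world point X has camera coordinates R X + t. Camera axes: x right, y down, z forward; pixel columns grow to the right and rows downward; lengths in mm; the calibration is good to about 2 mm. A picture is of the moment at which its call begins. There is no depth.
- arm.close_job(): hands the job in, once; it reports no verdict.
The state is a dict: "time": time; "joints": joint angles; "qd": joint speeds; "joint_efforts": joint torques, N m; "position": TCP position; "ee_rot": TCP orientation; "contact_force": force on the tool from outside, world axes, zero at the start; "moment": the same for the moment, N m; "width": opening from 0.0 (shut) to 1.0 (fully open).
Only numpy, scipy, OpenCV 4.12 (cv2) and the standard library are available. Lean on these libraries where they do the work, as an engineer would, in place of code of your own. Each camera call takes 0.05 s, during which the arm holds its last target. There are 200 camera calls.

### The job

The ration chest by the kitchen window is shut but its bolt has been taken out. Of the three loose steel bolts, take the one of the right size (narrow enough for the track, long enough to go right through the keeper), lay it flat in the open part of the track on the chest, behind the strap, then slide it along under the strap and through the keeper until its handle lug is fully home against the strap, and let go. Leave the other two bolts, the bowl on the chest and the other kitchen things where they are.

Things in the scene. Friction and masses are not known exactly. Their poses are not given: they have to be found in the camera images.
- bolt_a: Loose steel bolt: bar 160 mm long, 20 mm wide, 14 mm thick, last 6 mm of each end tapered, about 0.33 (0.25 to 0.45) kg; upright flat handle lug at mid-length, 30 mm along the bar, 12 mm across it, its top 68 mm above the bar's underside. Origin: centre of the underside; x along the bar, z up. Ends alike: either way round will do. This is the one of the right size.
- bolt_b: Loose steel bolt: bar 160 mm long, 32 mm wide, 14 mm thick, last 6 mm of each end tapered, about 0.53 kg; upright flat handle lug at mid-length, 30 mm along the bar, 12 mm across it, its top 68 mm above the bar's underside. Origin: centre of the underside; x along the bar, z up. Ends alike: either way round will do. Too wide for the track.
- bolt_c: Loose steel bolt: bar 100 mm long, 20 mm wide, 14 mm thick, last 6 mm of each end tapered, about 0.2 kg; upright flat handle lug at mid-length, 30 mm along the bar, 12 mm across it, its top 68 mm above the bar's underside. Origin: centre of the underside; x along the bar, z up. Ends alike: either way round will do. Too short: with its lug at the strap it does not enter the keeper.
- chest: Fixed aluminium box, 352 mm along its x, 252 mm along its y, flat top 100 mm above the slab; origin under its centre, on the slab. The top carries the bolt track, which runs along the chest's x, centred 40 mm to +y of the chest's middle.
- bolt_home (a point): Where the right bolt's origin lies when fully home: on the track floor, 103 mm above the slab. x is the sliding direction towards the keeper, y across, z up. Here the lug meets the strap, which stops it, and the tip is 12 mm past the keeper. The floor is level throughout; the bolt slides with light friction (a few newtons), no latch or spring.
- track_open (a point): Point on the track floor 85 mm behind bolt_home, same axes. Open-topped channel from -55 to +100 mm along x from here: 24 mm wide inside, walls 10 mm high with flared lips up to 17 mm high (44 mm over the lips). The right bolt laid with its origin here has its tip 20 mm short of the strap; its rear overhangs the open end of the channel.
- strap (a point): Point on the track floor at the middle of the strap, same axes, 22.5 mm beyond bolt_home: a closed steel bridge over the track, 15 mm long, inside 24 mm wide and 18 mm high, its top 23 mm above the track floor.
- keeper (a point): Point on the track floor at the middle of the keeper, same axes, 59 mm beyond bolt_home: a second closed bridge, 18 mm long, inside 26 mm wide and 18 mm high, its top 23 mm above the floor.
- cup: White ceramic cup, 76 mm across, 80 mm tall, loose; origin under its centre. Leave alone.
- jar: Green plastic jar, 90 mm across, 120 mm tall, loose; origin under its centre. Leave alone.
- spice: Amber glass spice bottle with a white flip lid, 48 mm across, 113 mm tall, loose; origin under its centre. Leave alone.
- grater: Flat steel grater lying on the slab, 204 mm by 80 mm, 12 mm thick, loose; origin under the middle of its plate, x towards its handle. Leave alone.
- katori: Small steel bowl, 72 mm across, 36 mm tall, standing loose on the chest top 112 mm beside the track (on the chest's -y side); origin under its centre. Leave alone.
There are look-alikes about, which are no part of the job. What is shaped like the bolt_a but orange is not meant.

How it is judged:
By the outcome, as a careful person would: the job done as asked, in the order asked, and still so for the second after the job is handed in, with the robot touching nothing.
It also fails if it takes over 48 s, if anything falls off the work surface, if the arm or the gripper's body presses on something with over 40 N, if the wrist force passes 120 N, or if a joint passes its speed limit or range.

## Working session

There is one attempt and no reset: what is moved stays moved. The work goes in short steps, Python scripts to look and compute and a tool call to move; the robot and the scene stay as the last step left them, time stands still between calls to the robot, and variables do not carry over. Pictures are saved under pics/ and viewed, about 8 in all and at most 12, crops included, and the job is handed in when it is done.

Besides the shell and the picture viewer there is one more tool, called after "Call:" as name(argument=value, ...) on one line, values as JSON. arm_command: Moves the arm, as the interface text tells. Its arguments: {"type":"object","properties":{"rows":{"type":"array"},"force":{"type":"number"}},"required":["rows"]}

```bash
ls; mkdir -p pics; cat > h.py <<'E'
import numpy as np, cv2
from bench import arm
from scipy.spatial.transform import Rotation as Rot
def grab(n,fn=None):
    f=arm.grab_frame(n)
    if fn: cv2.imwrite('pics/'+fn,f['color'])
    return f
def ray(f,u,v,z):
    K=np.array(f['camera_matrix']);R=np.array(f['R']);t=np.array(f['t'])
    d=R.T@np.linalg.inv(K)@np.array([u,v,1.]);c=-R.T@t
    return c+d*(z-c[2])/d[2]
def proj(f,X):
    p=np.array(f['camera_matrix'])@(np.array(f['R'])@np.array(X,float)+np.array(f['t']));return p[:2]/p[2]
E
python3 - <<'E'
from h import *
import pickle
a=grab('scene','scene0.png');b=grab('side','side0.png');c=grab('wrist','wrist0.png')
pickle.dump((a,b,c),open('f0.pkl','wb'))
for f in (a,b,c): print(-np.array(f['R']).T@np.array(f['t']), np.array(f['R'])[2])
print(arm.state())
E
```

```text
pics
[1170.51073076 -954.77169565  910.59148545] [-0.4648162   0.65693619 -0.59361667]
[ 225.93234778  715.46785233 1009.7758538 ] [ 0.23575003 -0.60367356 -0.76157742]
[ 313.66840877 -573.85955962  373.64035134] [-0.28769719 -0.1136419  -0.95095523]
{'time': 0.15, 'joints': array([ 1.12719144,  0.62914345,  0.03848351,  1.51814839, -0.02702149,
        0.99632103, -0.01999262]), 'qd': array([ 0.00034121, -0.00243879,  0.00176203, -0.00164224, -0.00044267,
       -0.0025394 ,  0.00020647]), 'joint_efforts': array([ 1.75826288e-03, -5.63806164e+01,  1.22781951e+00, -1.93655509e+01,
        1.11855852e-02,  7.36522983e-03,  4.88121671e-06]), 'position': array([ 239.70675762, -603.93986736,  403.99122559]), 'ee_rot': array([ 9.82213743e-01,  1.87764747e-01, -1.46371259e-04, -7.36321950e-04]), 'contact_force': array([ 0.05671961, -0.05165165,  0.2177812 ]), 'moment': array([ 0.04069042,  0.00792632, -0.04073171]), 'width': 0.9985231916421747}
```

View pics/scene0.png

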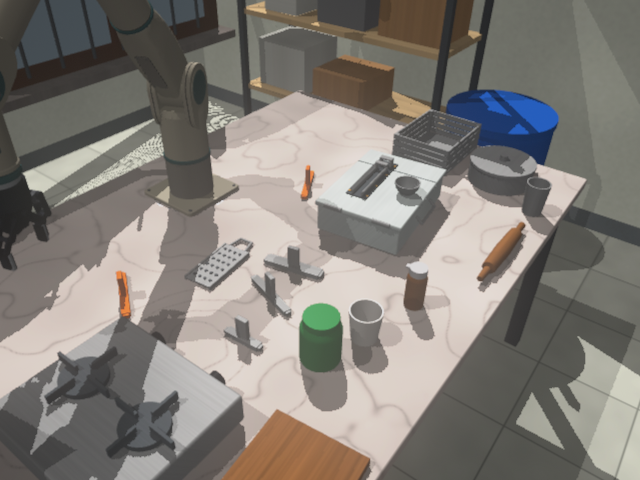

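View pics/side0.png

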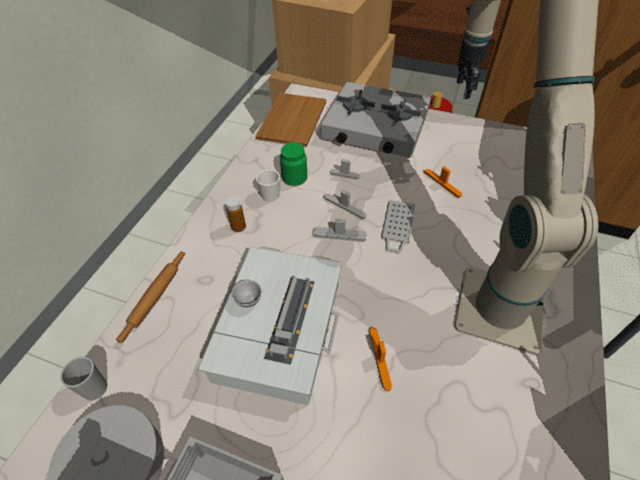

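The scene view shows three grey bolts at about (243,333), (270,295) and (293,264), with the chest at (385,195). In the side view the bolts are at (345,172), (345,205) and (339,234), and the track runs from (305,280) to (280,355). I need enlarged crops.

```bash
python3 - <<'E'
from h import *
a=cv2.imread('pics/scene0.png');b=cv2.imread('pics/side0.png')
A=cv2.resize(a[240:355,215:330],(400,400),interpolation=cv2.INTER_CUBIC)
B=cv2.resize(b[150:250,300:400],(400,400),interpolation=cv2.INTER_CUBIC)
cv2.imwrite('pics/bolts.png',np.hstack([A,B]))
C=cv2.resize(b[240:400,200:360],(600,600),interpolation=cv2.INTER_CUBIC)
cv2.imwrite('pics/chest.png',C)
E
```

```text
(no output)
```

View pics/bolts.png

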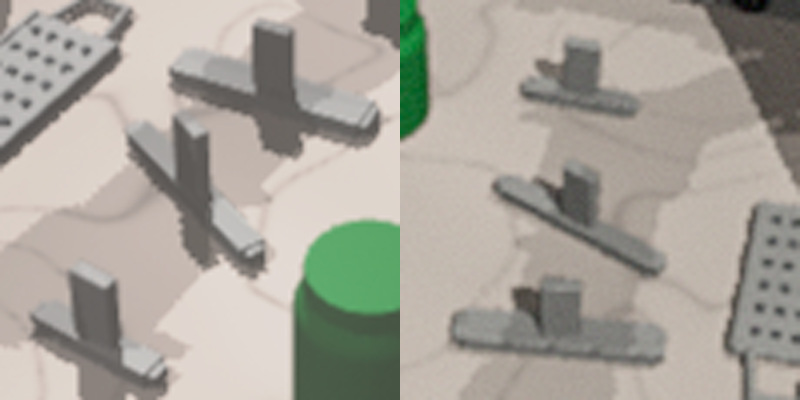

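View pics/chest.png

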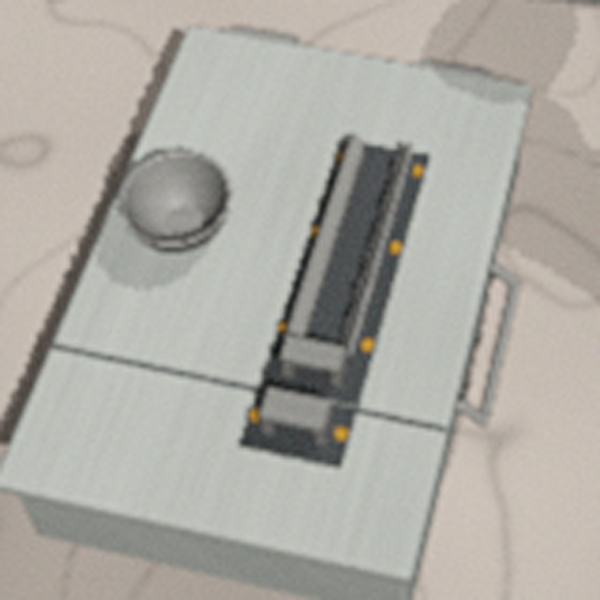

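In the crops the middle bolt is long and narrow, so it is bolt_a. Its ends in the side view are about (325,196) and (365,215), with the lug top at (345,193). The far bolt is short and the near one is wide. On the chest the strap is at about (285,335) and the keeper at (279,349) in the side view, and the bolt must slide from the cooker end towards the keeper.

```bash
python3 - <<'E'
from h import *
import pickle
a,b,c=pickle.load(open('f0.pkl','rb'))
P=lambda f,u,v,z:print(np.round(ray(f,u,v,z),1)) or ray(f,u,v,z)
s=lambda x,y:(300+(x-400)/4,150+y/4); q=lambda x,y:(215+x/3.478,240+y/3.478); k=lambda x,y:(200+x/3.75,240+y/3.75)
print('bolt side');e1=P(b,*s(503,184),12);e2=P(b,*s(657,262),12);l=P(b,*s(582,172),68)
print('mid',(e1+e2)/2,np.linalg.norm(e1-e2),np.degrees(np.arctan2(*(e2-e1)[1::-1])))
print('bolt scene');e1=P(a,*q(137,130),12);e2=P(a,*q(253,250),12);l=P(a,*q(190,122),68)
print('mid',(e1+e2)/2,np.linalg.norm(e1-e2),np.degrees(np.arctan2(*(e2-e1)[1::-1])))
print('chest');C=[P(b,*k(*p),100) for p in [(180,30),(530,88),(410,580),(0,490)]]
print(sum(C)/4);
for i in range(4):
    d=C[(i+1)%4]-C[i];print(np.linalg.norm(d),np.degrees(np.arctan2(d[1],d[0])))
print('strap,keeper');P(b,*k(318,355),126);P(b,*k(297,408),126)
print('lip ends L,R start');P(b,*k(350,140),120);P(b,*k(405,148),120)
print('plate far corners / near');P(b,*k(243,443),102);P(b,*k(340,465),102);P(b,*k(428,155),102)
# chest top corners via scene
g=cv2.cvtColor(a['color'],cv2.COLOR_BGR2GRAY)
E
```

```text
bolt side
[ 568.9 -230.8   12. ]
[ 427.  -189.7   12. ]
[ 496.7 -210.1   68. ]
mid [ 497.95751743 -210.225636     12.        ] 147.70325058152713 163.82291837919726
bolt scene
[ 433.3 -199.5   12. ]
[ 574.5 -243.2   12. ]
[ 501.6 -218.8   68. ]
mid [ 503.90811596 -221.31243401   12.        ] 147.8497823454274 -17.186837229384935
chest
[668.5 106.9 100. ]
[417.4  71.9 100. ]
[373.3 416.3 100. ]
[615.5 448.7 100. ]
[518.67523299 260.95984689 100.        ]
253.60527693393738 -172.07415926299376
347.1571753975574 97.2847486417934
244.27919312718868 7.633493748624283
345.9318891879434 -81.17229028330689
strap,keeper
[468.5 319.  126. ]
[466.7 354.2 126. ]
lip ends L,R start
[511.5 166.2 120. ]
[475.  159.9 120. ]
plate far corners / near
[494.3 375.4 102. ]
[435.4 368.5 102. ]
[463.6 148.7 102. ]
```

Call:
arm_command(rows=[{"linear":[0,0,0],"turn":[0,0,6.4],"claw":-0.1},{"linear":[0,0,0],"turn":[0,0,6.4],"claw":-0.1},{"linear":[0,0,0],"turn":[0,0,6.4],"claw":-0.1},{"linear":[0,0,0],"turn":[0,0,6.4],"claw":-0.1},{"linear":[0,0,0],"turn":[0,0,6.4],"claw":-0.1},{"linear":[0,0,0],"turn":[0,0,6.4],"claw":-0.1},{"linear":[11.5,-37,3],"turn":[0,0,0],"claw":-0.1},{"linear":[11.5,-37,3],"turn":[0,0,0],"claw":-0.1},{"linear":[11.5,-37,3],"turn":[0,0,0],"claw":-0.1},{"linear":[11.5,-37,3],"turn":[0,0,0],"claw":-0.1},{"linear":[11.5,-37,3],"turn":[0,0,0],"claw":-0.1},{"linear":[11.5,-37,3],"turn":[0,0,0],"claw":-0.1},{"linear":[11.5,-37,3],"turn":[0,0,0],"claw":-0.1},{"linear":[11.5,-37,3],"turn":[0,0,0],"claw":-0.1},{"linear":[11.5,-37,3],"turn":[0,0,0],"claw":-0.1},{"linear":[11.5,-37,3],"turn":[0,0,0],"claw":-0.1},{"linear":[11.5,-37,3],"turn":[0,0,0],"claw":-0.1},{"linear":[11.5,-37,3],"turn":[0,0,0],"claw":-0.1},{"linear":[0,0,0],"turn":[0,0,0],"claw":-0.1},{"linear":[0,0,0],"turn":[0,0,0],"claw":-0.1}])

```text
time: 2.15
position: [500.3, -217.8, 368.4]
ee_rot: [0.99, -0.144, -0.0, -0.0]
contact_force: [-0.2, -0.3, 0.4]
width: 0.554
```

```bash
python3 - <<'E'
from h import *
import pickle
f=grab('wrist','wrist1.png');pickle.dump(f,open('f1.pkl','wb'))
s=arm.state();print(s['position'],s['width'],s['joints'],np.round(Rot.from_quat(s['ee_rot']).as_matrix(),3))
E
```

```text
[ 499.55606972 -219.19571319  368.57539598] 0.5491951841788619 [ 0.21064436  0.53399798  0.22587611  1.85520266 -0.16310682  0.77080424
 -1.33976059] [[ 0.958 -0.288 -0.001]
 [-0.288 -0.958 -0.001]
 [-0.001  0.001 -1.   ]]
```

View pics/wrist1.png

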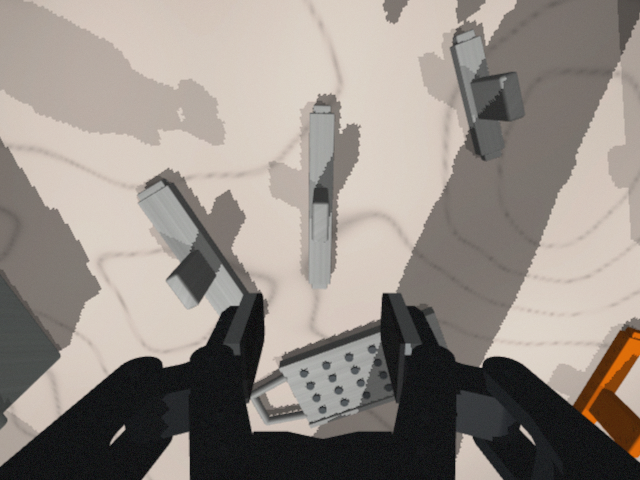

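The wrist view shows bolt_a at the centre, its bar running from (323,104) to (319,287) and its lug top centred near (320,221). Bolt_b, on the left, has its lug at about (190,280).

```bash
python3 - <<'E'
from h import *
import pickle
f=pickle.load(open('f1.pkl','rb'))
s=arm.state();R=Rot.from_quat(s['ee_rot']).as_matrix();p=s['position']
T=lambda u,v,z:np.round(R.T@(ray(f,u,v,z)-p),1)
g=cv2.cvtColor(f['color'],cv2.COLOR_BGR2GRAY)
for r in (130,160,265,280): print(r,g[r,300:345:1].tolist())
for r in (210,222,235): print(r,g[r,305:340:1].tolist())
for n,x in dict(lug=(320.5,221,68),lt=(320.5,203,68),lb=(320.5,240,68),far=(322,101,8),near=(319,289,8),bl=(177,302,68),bl2=(205,257,68)).items(): print(n,T(*x),np.round(ray(f,*x),1))
E
```

```text
130 [189, 171, 169, 166, 162, 160, 162, 162, 167, 159, 159, 165, 166, 165, 166, 164, 165, 163, 164, 166, 167, 165, 165, 164, 163, 163, 162, 166, 163, 162, 163, 164, 164, 149, 123, 124, 125, 127, 124, 174, 214, 195, 150, 123, 124]
160 [193, 179, 180, 178, 178, 181, 182, 182, 165, 146, 156, 169, 169, 168, 166, 165, 163, 164, 165, 166, 166, 164, 166, 166, 165, 166, 163, 166, 162, 152, 125, 97, 96, 101, 117, 123, 124, 124, 123, 121, 125, 125, 126, 125, 123]
265 [181, 162, 159, 155, 154, 149, 148, 146, 145, 158, 171, 171, 171, 168, 165, 166, 167, 168, 167, 162, 161, 161, 165, 167, 165, 159, 161, 159, 163, 158, 134, 108, 120, 121, 121, 169, 207, 206, 207, 207, 206, 209, 209, 206, 207]
280 [198, 195, 195, 193, 190, 180, 169, 165, 158, 160, 171, 170, 168, 165, 166, 168, 167, 168, 166, 161, 161, 163, 167, 167, 164, 161, 161, 162, 161, 153, 175, 204, 206, 205, 206, 205, 206, 205, 205, 204, 206, 207, 206, 205, 205]
210 [178, 177, 179, 160, 139, 144, 139, 131, 142, 156, 164, 165, 164, 166, 167, 168, 165, 166, 166, 166, 166, 157, 138, 109, 87, 98, 105, 117, 119, 121, 120, 150, 194, 206, 206]
222 [176, 176, 179, 160, 155, 170, 148, 132, 150, 164, 172, 169, 167, 165, 167, 166, 166, 166, 166, 166, 163, 154, 131, 126, 149, 164, 136, 106, 109, 109, 108, 105, 134, 170, 180]
235 [175, 176, 176, 161, 157, 174, 152, 137, 153, 164, 170, 167, 167, 165, 166, 163, 165, 163, 164, 158, 155, 142, 114, 130, 162, 155, 124, 95, 103, 105, 105, 148, 184, 188, 189]
lug [  1.1  -3.3 300.6] [ 501.3 -216.5   68. ]
lt [ 14.3  -3.3 300.6] [ 514.  -220.3   68. ]
lb [-13.3  -3.3 300.6] [ 487.5 -212.4   68. ]
far [ 83.1  -2.5 360.5] [ 579.5 -241.     8. ]
near [-81.9  -4.8 360.6] [ 422.2 -191.2    8. ]
bl [ -63.8 -113.2  300.5] [470.9 -92.6  68. ]
bl2 [-26.7 -88.4 300.5] [ 499.2 -127.    68. ]
```

Call:
arm_command(rows=[{"linear":[1,-3.5,10],"turn":[0,0,0.8],"claw":-0.1},{"linear":[0,0,30],"turn":[0,0,0],"claw":-0.1},{"linear":[0,0,30],"turn":[0,0,0],"claw":-0.1},{"linear":[0,0,30],"turn":[0,0,0],"claw":-0.1},{"linear":[0,0,30],"turn":[0,0,0],"claw":-0.1},{"linear":[0,0,20],"turn":[0,0,0],"claw":-0.1},{"linear":[0,0,17],"turn":[0,0,0],"claw":-0.1},{"linear":[0,0,0],"turn":[0,0,0],"claw":-0.1},{"linear":[0,0,0],"turn":[0,0,0],"claw":-0.1},{"linear":[0,0,0],"turn":[0,0,0],"claw":1},{"linear":[0,0,0],"turn":[0,0,0],"claw":1},{"linear":[0,0,0],"turn":[0,0,0],"claw":1},{"linear":[0,0,0],"turn":[0,0,0],"claw":1},{"linear":[0,0,0],"turn":[0,0,0],"claw":1},{"linear":[0,0,0],"turn":[0,0,0],"claw":1},{"linear":[0,0,0],"turn":[0,0,0],"claw":1}], force=60)

```text
time: 3.8
position: [502.2, -216.0, 202.6]
ee_rot: [0.988, -0.153, 0.001, 0.0]
contact_force: [-0.2, 0.6, 5.6]
width: 0.133
```

Call:
arm_command(rows=[{"linear":[0,0,-15],"turn":[0,0,0],"claw":1},{"linear":[0,0,-30],"turn":[0,0,0],"claw":1},{"linear":[0,0,-30],"turn":[0,0,0],"claw":1},{"linear":[0,0,-30],"turn":[0,0,0],"claw":1},{"linear":[0,0,-30],"turn":[0,0,0],"claw":1},{"linear":[0,0,-30],"turn":[0,0,0],"claw":1},{"linear":[0,0,-15],"turn":[0,0,-4],"claw":1},{"linear":[0,0,0],"turn":[0,0,-8],"claw":1},{"linear":[0,0,0],"turn":[0,0,-8],"claw":1},{"linear":[0,0,0],"turn":[0,0,-8],"claw":1},{"linear":[0,0,0],"turn":[0,0,-8],"claw":1},{"linear":[0,0,0],"turn":[0,0,-8],"claw":1},{"linear":[0,0,0],"turn":[0,0,-8],"claw":1},{"linear":[0,0,0],"turn":[0,0,-8],"claw":1},{"linear":[0,0,0],"turn":[0,0,-8],"claw":1},{"linear":[0,0,0],"turn":[0,0,-8],"claw":1},{"linear":[0,0,0],"turn":[0,0,-8],"claw":1},{"linear":[0,0,0],"turn":[0,0,-8],"claw":1},{"linear":[0,0,0],"turn":[0,0,-8],"claw":1},{"linear":[0,0,0],"turn":[0,0,-8],"claw":1}])

```text
time: 5.8
position: [501.4, -215.6, 381.3]
ee_rot: [0.702, 0.712, -0.0, -0.001]
contact_force: [0.5, 0.0, -3.3]
width: 0.131
```

Call:
arm_command(rows=[{"linear":[0,0,0],"turn":[0,0,-7],"claw":1},{"linear":[15,0,0],"turn":[0,0,-4],"claw":1},{"linear":[35,-4,0],"turn":[0,0,0],"claw":1},{"linear":[35,-4,0],"turn":[0,0,0],"claw":1},{"linear":[35,-4,0],"turn":[0,0,0],"claw":1},{"linear":[35,-4,0],"turn":[0,0,0],"claw":1},{"linear":[35,-4,0],"turn":[0,0,0],"claw":1},{"linear":[35,-4,0],"turn":[0,0,0],"claw":1},{"linear":[35,-4,0],"turn":[0,0,0],"claw":1},{"linear":[35,-4,0],"turn":[0,0,0],"claw":1},{"linear":[35,-4,0],"turn":[0,0,0],"claw":1},{"linear":[35,-4,0],"turn":[0,0,0],"claw":1},{"linear":[35,-3,0],"turn":[0,0,0],"claw":1},{"linear":[35,0,0],"turn":[0,0,0],"claw":1},{"linear":[20,0,0],"turn":[0,0,0],"claw":1},{"linear":[12,0,0],"turn":[0,0,0],"claw":1},{"linear":[0,0,0],"turn":[0,0,0],"claw":1},{"linear":[0,0,0],"turn":[0,0,0],"claw":1},{"linear":[0,0,0],"turn":[0,0,0],"claw":1},{"linear":[0,0,0],"turn":[0,0,0],"claw":1}])

```text
time: 7.8
position: [368.5, 232.4, 381.7]
ee_rot: [0.634, 0.773, -0.0, 0.0]
contact_force: [0.8, 0.3, -3.5]
width: 0.135
```

```bash
python3 - <<'E'
from h import *
import pickle
f=grab('wrist','wrist2.png');s=arm.state();pickle.dump((f,s['position'],s['ee_rot']),open('f2.pkl','wb'))
print(s['position'],s['width'],s['joints'],s['ee_rot'],s['contact_force'])
E
```

```text
[368.45529475 232.6203066  381.67397437] 0.13886266983338252 [-0.32426113  0.38541632 -0.40573159  2.1042062   0.23454153  0.69459898
 -0.68694863] [ 6.33848510e-01  7.73457168e-01 -2.32894353e-04  1.47535295e-04] [ 0.15050462 -0.81186122 -3.28349569]
```

View pics/wrist2.png

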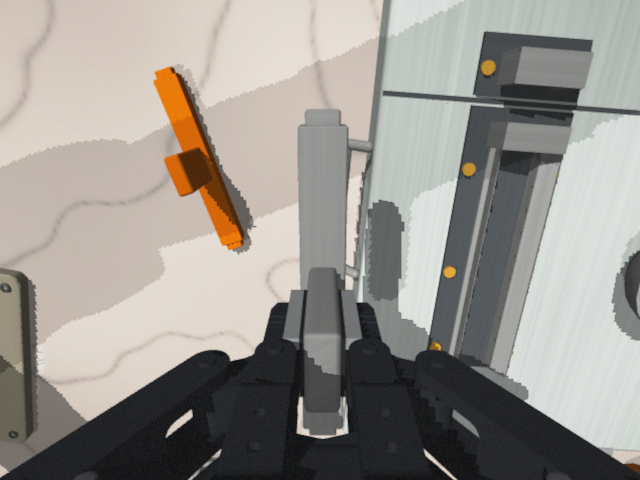

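The bolt is held straight in the gripper, with its bar at x≈323 and its tip at row 110. The track is on the right: strap near (530,138), keeper near (547,68), channel running down to about (480,365). I'll take an enlarged crop.

```bash
python3 - <<'E'
from h import *
a=cv2.imread('pics/wrist2.png')
L=cv2.resize(a[30:170,465:605],(500,500),interpolation=cv2.INTER_CUBIC)
L2=cv2.resize(a[250:390,420:504],(300,500),interpolation=cv2.INTER_CUBIC)
cv2.imwrite('pics/crop2.png',np.hstack([L,L2]))
E
```

```text
(no output)
```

View pics/crop2.png

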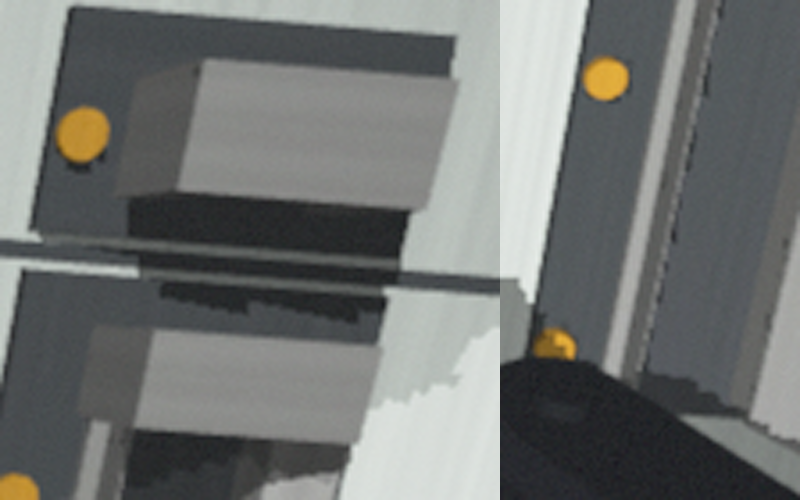

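```bash
python3 - <<'E'
from h import *
import pickle
f,p,q=pickle.load(open('f2.pkl','rb'));R=Rot.from_quat(q).as_matrix()
L=lambda x,y:(465+x/3.571,30+y/3.571); M=lambda x,y:(420+(x-500)/3.571,250+y/3.571)
T=lambda c,z:(R.T@(ray(f,*c,z)-p))[:2]
K=[T(L(*c),126) for c in [(205,60),(457,80),(425,210),(177,190)]]
S=[T(L(*c),126) for c in [(155,328),(383,345),(350,443),(135,427)]]
k=sum(K)/4;s=sum(S)/4
for n,A in (('k',K),('s',S)):
    print(n,np.round(A,1).tolist(),'c',np.round(sum(A)/4,1),'w',np.linalg.norm(A[0]-A[1]),np.linalg.norm(A[3]-A[2]),'l',np.linalg.norm(A[1]-A[2]))
    d=A[1]-A[0]+A[2]-A[3];print('cross ang',np.degrees(np.arctan2(d[1],d[0]))-90)
ang=lambda d:np.degrees(np.arctan2(d[1],d[0]))
print('s->k',k-s,ang(k-s))
e=[T(L(22,272),103),T(M(588,0),103),T(M(538,300),103)];print('plate edge',np.round(e,1).tolist(),ang(e[0]-e[2]))
h=[T((388,0),100),T((361,260),100)];print('chest edge',np.round(h,1).tolist(),ang(h[0]-h[1]))
l=[T(M(615,375),120),T(L(103,424),120)];print('lip outer/inner',np.round(l,1).tolist(),ang(l[1]-l[0]))
# bolt: tip/bar edges in tool frame; underside z = p_z-155-46ish
zb=p[2]-201.6
print('bar',[np.round(T(c,zb+14),1).tolist() for c in [(298,140),(348,140),(298,270),(346,270)]],'tip',T((323,110),zb+7))
print('lug',[np.round(T(c,zb+68),1).tolist() for c in [(302,412),(341,412),(308,330),(341,330),(308,268),(338,268)]])
u=T((348,125),zb+14)
E
```

```text
k [[108.5, 105.1], [105.8, 142.5], [87.9, 141.5], [90.7, 103.7]] c [ 98.2 123.2] w 37.52332003983029 37.937340761971114 l 17.95744568393865
cross ang 4.190864201110145
s [[70.7, 103.3], [68.2, 139.1], [53.2, 136.8], [55.7, 102.4]] c [ 61.9 120.4] w 35.84571721791127 34.52652618865507 l 15.181875175756746
cross ang 4.116750749348043
s->k [36.26458708  2.79469388] 4.406731668415466
plate edge [[78.9, 90.1], [-13.4, 83.1], [-78.5, 79.2]] 3.9495767334688074
chest edge [[135.8, 37.6], [-21.9, 27.2]] 3.7683628331836645
lip outer/inner [[-84.3, 90.1], [55.5, 99.8]] 3.976764866147831
bar [[66.7, -9.0], [66.7, 10.5], [11.5, -10.1], [11.5, 10.8]] tip [77.7603424   0.77860219]
lug [[-15.1, -6.1], [-15.1, 6.5], [15.4, -3.9], [15.4, 6.1], [35.6, -3.6], [35.6, 4.9]]
```

Call:
arm_command(rows=[{"linear":[0,0,0],"turn":[0,0,3.6],"claw":1},{"linear":[-5,15,0],"turn":[0,0,0],"claw":1},{"linear":[-8,25,0],"turn":[0,0,0],"claw":1},{"linear":[-8,25,0],"turn":[0,0,0],"claw":1},{"linear":[-8,25,0],"turn":[0,0,0],"claw":1},{"linear":[-5,15,0],"turn":[0,0,0],"claw":1},{"linear":[-3.4,10.6,9],"turn":[0,0,0],"claw":1},{"linear":[0,0,20],"turn":[0,0,0],"claw":1},{"linear":[0,0,20],"turn":[0,0,0],"claw":1},{"linear":[0,0,0],"turn":[0,0,0],"claw":1},{"linear":[0,0,0],"turn":[0,0,0],"claw":1},{"linear":[0,0,0],"turn":[0,0,0],"claw":1}])

```text
time: 9.05
position: [488.1, 212.6, 333.5]
ee_rot: [0.657, 0.754, 0.001, 0.0]
contact_force: [-1.1, -0.2, -2.2]
width: 0.133
```

```bash
python3 - <<'E'
from h import *
import pickle
f=grab('wrist');s=arm.state();pickle.dump((f,s['position'],s['ee_rot']),open('f3.pkl','wb'))
cv2.imwrite('pics/w3.png',cv2.resize(f['color'][0:300,200:440],(640,800)[::1],interpolation=cv2.INTER_CUBIC)[:600])
print(s['position'],s['width'],s['ee_rot'],s['contact_force'])
E
```

```text
[488.12693663 212.58951767 333.64336663] 0.1326913727207346 [6.56958963e-01 7.53925731e-01 8.71792074e-04 3.90511702e-04] [ 0.16776909  0.2499591  -3.64429284]
```

View pics/w3.png

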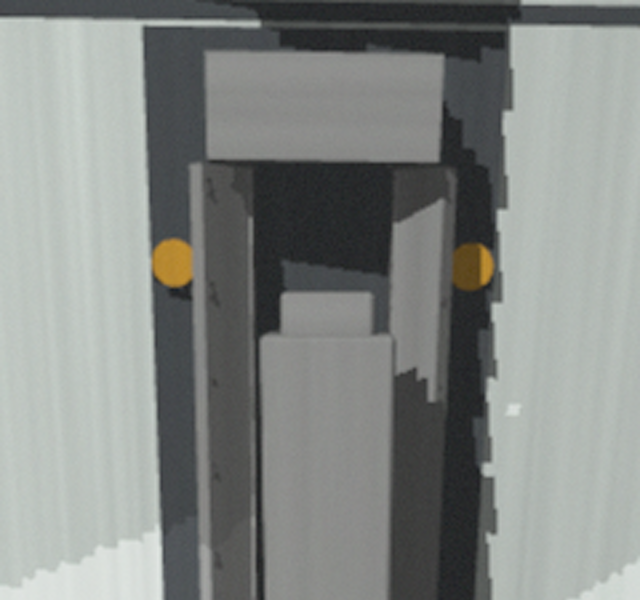

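The bolt hovers in line with the channel: bar edges at crop columns 261 and 392, channel inner edges at 254 and 391, strap at 205–443. I'll put numbers on it.

```bash
python3 - <<'E'
from h import *
import pickle
f,p,q=pickle.load(open('f3.pkl','rb'));R=Rot.from_quat(q).as_matrix()
L=lambda x,y:(200+x/2.667,y/2.667)
T=lambda x,y,z:np.round((R.T@(ray(f,*L(x,y),z)-p))[:2],2)
print('strap',T(205,52,126),T(445,56,126),T(442,162,126),T(205,161,126))
print('floor edges z113', T(254,180,113),T(391,180,113),T(391,290,113),T(254,290,113),T(257,560,113))
print('bar',T(262,350,p[2]-188.6),T(392,350,p[2]-188.6),T(264,590,p[2]-188.6),T(391,590,p[2]-188.6),'tip',T(326,292,p[2]-196))
print('plate L',T(145,40,103),T(163,590,103))
E
```

```text
strap [112.67 -17.88] [112.14  18.41] [97.39 18.46] [ 97.52 -18.42]
floor edges z113 [ 95.87 -11.67] [95.88 11.32] [78.27 11.66] [ 78.27 -12.05] [ 30.05 -12.5 ]
bar [70.19 -8.97] [70.19 10.07] [33.6  -9.34] [33.59 10.63] tip [78.21  0.4 ]
plate L [118.73 -30.38] [ 21.27 -32.  ]
```

Call:
arm_command(rows=[{"linear":[-2,-1.4,0],"turn":[0,0,0.7],"claw":1},{"linear":[0,0,6],"turn":[0,0,0],"claw":1},{"linear":[0,0,6],"turn":[0,0,0],"claw":1},{"linear":[0,0,4],"turn":[0,0,0],"claw":1},{"linear":[0,0,4],"turn":[0,0,0],"claw":1},{"linear":[0,0,3],"turn":[0,0,0],"claw":1},{"linear":[0,0,2],"turn":[0,0,0],"claw":1},{"linear":[0,0,0],"turn":[0,0,0],"claw":1},{"linear":[0,0,0],"turn":[0,0,0],"claw":1}])

```text
time: 10.0
position: [486.7, 210.2, 307.7]
ee_rot: [0.662, 0.75, 0.0, 0.0]
contact_force: [0.4, -0.1, -2.0]
width: 0.135
```

Call:
arm_command(rows=[{"linear":[0,0,1],"turn":[0,0,0],"claw":1},{"linear":[0,0,0.7],"turn":[0,0,0],"claw":1},{"linear":[0,0,0],"turn":[0,0,0],"claw":1}])

```text
time: 10.3
position: [486.6, 210.1, 306.0]
ee_rot: [0.662, 0.75, -0.0, 0.0]
contact_force: [-0.4, 0.4, -2.7]
width: 0.129
```

Call:
arm_command(rows=[{"linear":[0,0,0.5],"turn":[0,0,0],"claw":1},{"linear":[0,0,0.5],"turn":[0,0,0],"claw":1},{"linear":[0,0,0],"turn":[0,0,0],"claw":1}])

```text
time: 10.6
position: [486.7, 210.2, 305.6]
ee_rot: [0.662, 0.75, 0.0, 0.0]
contact_force: [-1.2, -1.2, 5.8]
width: 0.131
```

Call:
arm_command(rows=[{"linear":[0,0,0],"turn":[0,0,0],"claw":0.5},{"linear":[0,0,0],"turn":[0,0,0],"claw":0.5},{"linear":[0,0,-0.5],"turn":[0,0,0],"claw":0.5},{"linear":[0,0,0],"turn":[0,0,0],"claw":0.5},{"linear":[0,0,0],"turn":[0,0,0],"claw":0.5},{"linear":[0,0,0],"turn":[0,0,0],"claw":1},{"linear":[0,0,0],"turn":[0,0,0],"claw":1},{"linear":[0,0,0],"turn":[0,0,0],"claw":1},{"linear":[0,0,0],"turn":[0,0,0],"claw":1},{"linear":[0,0,0],"turn":[0,0,0],"claw":1},{"linear":[0,0,0],"turn":[0,0,0],"claw":1}], force=40)

```text
time: 11.7
position: [486.7, 210.2, 305.5]
ee_rot: [0.662, 0.75, 0.0, 0.0]
contact_force: [0.6, 0.4, -0.5]
width: 0.14
```

```bash
python3 - <<'E'
from h import *
f=grab('wrist');s=arm.state()
cv2.imwrite('pics/w4.png',cv2.resize(f['color'][20:320,200:440],(480,600),interpolation=cv2.INTER_CUBIC))
print(s['position'],s['width'],s['ee_rot'],s['contact_force'])
E
```

```text
[486.73970329 210.20904199 305.52887353] 0.13228424302946054 [6.61692323e-01 7.49775463e-01 1.48508234e-04 5.01714314e-05] [ 1.04304487 -0.05865934 -0.65141084]
```

View pics/w4.png

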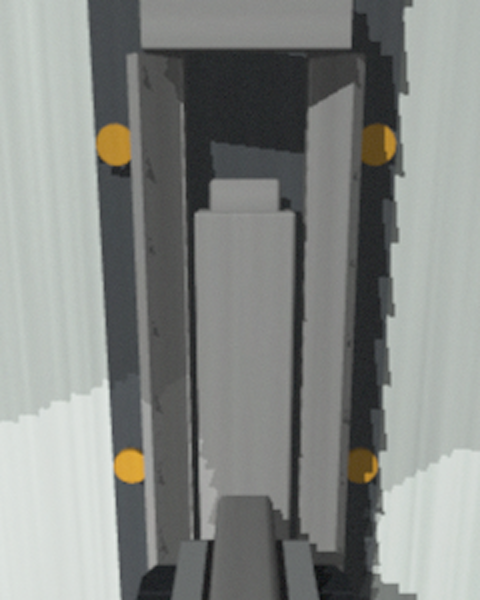

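The bolt lies flat and centred in the channel: bar at columns 195–296, walls at 188 and 304, tip short of the strap. Next is the slide.

Call:
arm_command(rows=[{"linear":[5,0,0],"turn":[0,0,0],"claw":1},{"linear":[8,0,0],"turn":[0,0,0],"claw":1},{"linear":[8,0,0],"turn":[0,0,0],"claw":1},{"linear":[8,0,0],"turn":[0,0,0],"claw":1},{"linear":[8,0,0],"turn":[0,0,0],"claw":1},{"linear":[5,0,0],"turn":[0,0,0],"claw":1},{"linear":[0,0,0],"turn":[0,0,0],"claw":1},{"linear":[0,0,0],"turn":[0,0,0],"claw":1}])

```text
time: 12.55
position: [481.2, 252.9, 305.6]
ee_rot: [0.661, 0.75, 0.001, -0.0]
contact_force: [-0.6, 1.2, -0.1]
width: 0.141
```

Call:
arm_command(rows=[{"linear":[5,0,0],"turn":[0,0,0],"claw":1},{"linear":[7,0,0],"turn":[0,0,0],"claw":1},{"linear":[7,0,0],"turn":[0,0,0],"claw":1},{"linear":[7,0,0],"turn":[0,0,0],"claw":1},{"linear":[5,0,0],"turn":[0,0,0],"claw":1},{"linear":[3,0,0],"turn":[0,0,0],"claw":1},{"linear":[2,0,0],"turn":[0,0,0],"claw":1},{"linear":[0,0,0],"turn":[0,0,0],"claw":1},{"linear":[0,0,0],"turn":[0,0,0],"claw":1}])

```text
time: 13.45
position: [476.8, 287.9, 305.6]
ee_rot: [0.662, 0.75, 0.0, -0.0]
contact_force: [-0.3, -0.5, 2.9]
width: 0.13
```

Call:
arm_command(rows=[{"linear":[1.5,0,0],"turn":[0,0,0],"claw":1},{"linear":[1.5,0,0],"turn":[0,0,0],"claw":1},{"linear":[1,0,0],"turn":[0,0,0],"claw":1},{"linear":[0,0,0],"turn":[0,0,0],"claw":1},{"linear":[0,0,0],"turn":[0,0,0],"claw":1}])

```text
time: 13.95
position: [476.5, 291.6, 305.5]
ee_rot: [0.662, 0.75, 0.0, -0.0]
contact_force: [0.4, -2.5, 2.0]
width: 0.134
```

Call:
arm_command(rows=[{"linear":[1,0,0],"turn":[0,0,0],"claw":1},{"linear":[1,0,0],"turn":[0,0,0],"claw":1},{"linear":[0,0,0],"turn":[0,0,0],"claw":1}])

```text
time: 14.25
position: [476.2, 293.7, 305.5]
ee_rot: [0.662, 0.75, 0.0, -0.0]
contact_force: [0.1, -2.5, 2.5]
width: 0.135
```

Call:
arm_command(rows=[{"linear":[1,0,0],"turn":[0,0,0],"claw":1},{"linear":[0,0,0],"turn":[0,0,0],"claw":1}])

```text
time: 14.45
position: [476.0, 294.6, 305.5]
ee_rot: [0.662, 0.75, 0.0, -0.0]
contact_force: [0.8, -2.5, 2.7]
width: 0.134
```

Call:
arm_command(rows=[{"linear":[1,0,0],"turn":[0,0,0],"claw":1},{"linear":[0,0,0],"turn":[0,0,0],"claw":1}])

```text
time: 14.65
position: [475.9, 295.7, 305.5]
ee_rot: [0.662, 0.75, 0.0, -0.0]
contact_force: [-0.4, -3.3, 3.0]
width: 0.132
```

Call:
arm_command(rows=[{"linear":[1,0,0],"turn":[0,0,0],"claw":1},{"linear":[0,0,0],"turn":[0,0,0],"claw":1}])

```text
time: 14.85
position: [475.9, 296.2, 305.5]
ee_rot: [0.662, 0.75, -0.0, 0.0]
contact_force: [0.5, -3.9, 5.0]
width: 0.13
```

Call:
arm_command(rows=[{"linear":[1,0,0],"turn":[0,0,0],"claw":1},{"linear":[0,0,0],"turn":[0,0,0],"claw":1}])

```text
time: 15.05
position: [475.9, 296.5, 305.5]
ee_rot: [0.662, 0.75, -0.001, 0.001]
contact_force: [-0.6, -6.4, 5.8]
width: 0.135
```

Call:
arm_command(rows=[{"linear":[1,0,0],"turn":[0,0,0],"claw":1},{"linear":[0,0,0],"turn":[0,0,0],"claw":1}])

```text
time: 15.25
position: [475.9, 296.7, 305.6]
ee_rot: [0.662, 0.749, -0.001, 0.001]
contact_force: [-0.3, -8.2, 5.7]
width: 0.132
```

Call:
arm_command(rows=[{"linear":[1.5,0,0],"turn":[0,0,0],"claw":1},{"linear":[1.5,0,0],"turn":[0,0,0],"claw":1},{"linear":[0,0,0],"turn":[0,0,0],"claw":1},{"linear":[0,0,0],"turn":[0,0,0],"claw":1}])

```text
time: 15.65
position: [476.0, 297.5, 305.7]
ee_rot: [0.663, 0.749, -0.003, 0.002]
contact_force: [0.3, -13.8, 9.8]
width: 0.138
```

```bash
python3 - <<'E'
from h import *
s=arm.state();print(s['position'],s['ee_rot'],s['contact_force'])
b=grab('side')['color'];w=grab('wrist')['color']
B=cv2.resize(b[290:380,240:330],(400,400),interpolation=cv2.INTER_CUBIC)
W=cv2.resize(w[80:480,120:520],(400,400))
cv2.imwrite('pics/p5.png',np.hstack([B,W]))
E
```

```text
[475.95657841 297.49671611 305.6592474 ] [ 0.66277907  0.7488048  -0.00314947  0.00231372] [  0.34908099 -13.80779932   9.75115423]
```

View pics/p5.png

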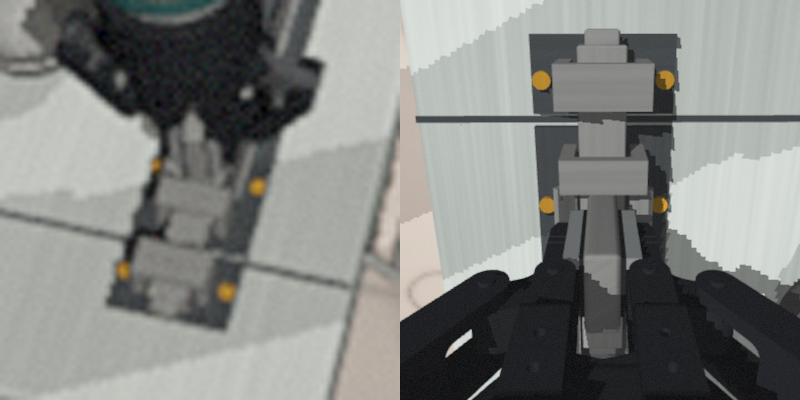

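The tip is well past the keeper and the lug is up against the strap, with force rising and no further travel. I'll ease the push, release and lift.

Call:
arm_command(rows=[{"linear":[-2,0,0],"turn":[0,0,0],"claw":1},{"linear":[0,0,0],"turn":[0,0,0],"claw":1},{"linear":[0,0,0],"turn":[0,0,0],"claw":0.2},{"linear":[0,0,0],"turn":[0,0,0],"claw":0.2},{"linear":[0,0,0],"turn":[0,0,0],"claw":0.2},{"linear":[0,0,0],"turn":[0,0,0],"claw":0.2},{"linear":[0,0,0],"turn":[0,0,0],"claw":0.2},{"linear":[0,0,-5],"turn":[0,0,0],"claw":0.2},{"linear":[0,0,-20],"turn":[0,0,0],"claw":0.2},{"linear":[0,0,-30],"turn":[0,0,0],"claw":0.2},{"linear":[0,0,-30],"turn":[0,0,0],"claw":0.2},{"linear":[0,0,-20],"turn":[0,0,0],"claw":0.2},{"linear":[0,0,0],"turn":[0,0,0],"claw":0.2},{"linear":[0,0,0],"turn":[0,0,0],"claw":0.2}])

```text
time: 17.15
position: [475.3, 299.4, 410.8]
ee_rot: [0.662, 0.75, 0.0, 0.0]
contact_force: [-0.3, 0.1, -0.4]
width: 0.403
```

```bash
python3 - <<'E'
from h import *
import pickle
f=grab('wrist');s=arm.state();pickle.dump((f,s['position'],s['ee_rot']),open('f6.pkl','wb'))
print(s['position'],s['ee_rot'],s['contact_force'],s['width'])
w=f['color'];cv2.imwrite('pics/p6.png',cv2.resize(w[60:310,210:430],(528,600),interpolation=cv2.INTER_CUBIC))
E
```

```text
[475.12796839 299.18164447 409.94517363] [ 6.61676431e-01  7.49789270e-01 -5.88400755e-04 -7.01523921e-05] [ 0.3764539  -0.15368871 -0.44504832] 0.40090411414617905
```

View pics/p6.png

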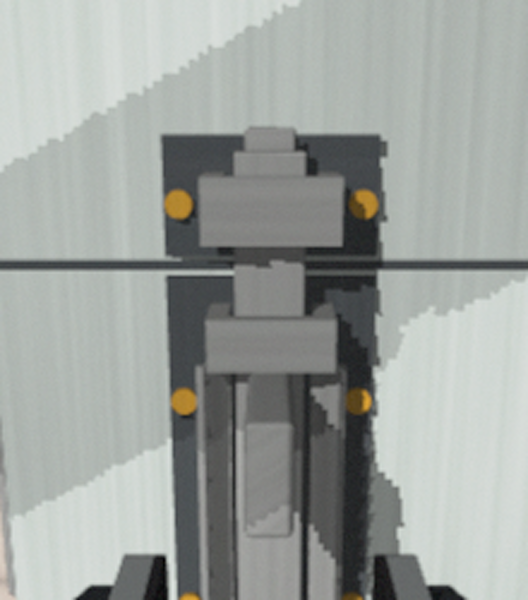

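The bolt is under the strap and through the keeper, tip at crop row 128. The lug top spans rows 423–535 and the strap's rear edge is at row 372. A check of the remaining gap:

```bash
python3 - <<'E'
from h import *
import pickle
f,p,q=pickle.load(open('f6.pkl','rb'));R=Rot.from_quat(q).as_matrix()
T=lambda x,y,z:np.round((R.T@(ray(f,210+x/2.4,60+y/2.4,z)-p))[:2],2)
print('strap rear',T(270,373,126),'front',T(270,319,126),'lug',T(270,422,171),T(270,535,171),'keeper front',T(270,176,126),'rear',T(270,247,126),'tip',T(270,128,108),T(270,128,112),'shoulder',T(270,152,117))
E
```

```text
strap rear [9.8  1.39] front [25.18  1.38] lug [10.35  1.25] [-18.69   1.26] keeper front [63.34  1.37] rear [44.84  1.38] tip [75.03  1.42] [75.11  1.41] shoulder [69.02  1.4 ]
```

```bash
python3 -c "
from bench import arm
print(arm.close_job())"
```

```text
the job is handed in; nothing more can be done
None
```

I put bolt_a (the long narrow one) in the chest and handed the job in at about 17 s of robot time. It was laid flat in the track, slid under the strap and through the keeper until the lug stopped, then released. The arm was lifted clear before handing in.

- **Seating:** the last wrist picture put the lug's front face within 1 mm of the strap's rear face. It put the tip about 11.7 mm past the keeper, against 12 mm nominal.
- **Forces:** the push built to about 14 N against the strap with almost no further travel. After release and lift the tool read about 0 N.
- **Disagreement:** the slide measured about 87 mm of tool travel, against the 84.5 mm I expected. I put this down to wrist tilt and where the lug sat in the grip. The final picture agreed with the home position.
- **Not checked:** I did not measure the bowl, the other two bolts or the other kitchen things again at the end. The path was planned clear of them, and no unexpected force showed.

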